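# Swing the pan handle in and set the warmer's timer

### The job

On the three-place bench warmer, swing the blue handle of the open pan in from the front until the end of the handle is over the blue spot in the middle, between the other two pans; the pan must stay seated in its ring, and the other two pans must be left alone. Then turn the timer dial clockwise from off (red dot) by three clicks, to the third white dot, and let go.

Things in the scene. Friction and masses are not known exactly. Their poses are not given: they have to be found in the camera images.
- warmer: Fixed grey bench warmer; front side (-x) faces the robot, yaw within 0.2 rad. Origin at bench height under the blue spot; flat top 45 mm up. Box: 195 mm to -x, 235 to +x, 230 either side. Three places, steel rings (inner radius 64, wall 5, height 5 mm), at x, y = (-75, 130), (-75, -130), (150, 0) mm. The open pan stands in either front place.
- spot (a point): Centre of the flat blue spot (radius 25 mm) on the warmer's top, in the middle of the three places, 150 mm from each.
- pan: Loose open pan, blue handle, about 0.75 kg; origin: centre of underside. Radius 65 (foot 60), height 60 mm; 4 mm play all round in its ring: pushed sideways on the handle (1 to 3 N) it turns on the spot and stays as left. Handle along own -x: level bar, 18 wide, 14 thick, blue grip 80 to 160 mm from the pan's axis, middle 53 mm above underside; at the start within 0.65 rad of the warmer's -x.
- handle_end (a point): Point on the middle line of the pan's handle, 10 mm short of its tip, 150 mm from the pan's axis, 98 mm above the bench. Swung level, the handle (underside 91 mm above the bench) passes over the dial with 10 mm of room and past the other pans with about 35 mm.
- pot: Loose steel pot with grey lid, 0.8 kg, in the other front place. Radius 64 mm, top of the lid knob 74 mm above its origin (centre of underside). To be left alone.
- low_pan: Loose low dark pan with glass lid, 0.8 kg, in the rear place. Radius 65 mm, top of the lid knob 55 mm above its origin (centre of underside). To be left alone.
- dial_grip (a point): On the timer dial's upright axis, 70 mm above the bench, where to grip; 145 mm to the warmer's -x from the spot. Black disc, radius 26 mm, its top 53 mm above the bench, with an upright bar grip 46 long, 14 wide, up to 81 mm above the bench, a white pointer line on one end. At 0 the bar lies along the warmer's x axis, pointer at the red dot, away from the robot. White dots 1 to 5 follow clockwise.
- dial (a joint): Timer dial angle, rad: 0 = off (red dot, the start), growing clockwise seen from above, to 2.0. It clicks every 0.4 rad, at the dots (third white dot = 1.2); about 0.06 N m takes it over a click; let go, it snaps to the nearest.

How it is judged:
By the outcome, as a careful person would: the job done as asked, in the order asked, and still so for the second after the job is handed in, with the robot touching nothing.
It also fails if it takes over 61 s, if anything falls off the work surface, if the arm or the gripper's body presses on something with over 40 N, if the wrist force passes 120 N, or if a joint passes its speed limit or range.

### The arm

A 7-joint arm with a two-finger parallel gripper is mounted at the origin on the work surface. World frame = base frame: x ahead of the robot, y to its left, z up, the work surface at z = 0. Lengths are in mm, angles in degrees, forces in N, time in s.
With the tool pointing down it reaches from about 400 to 850 mm from the base axis. Payload 4.5 kg.
Tool frame: the origin (TCP) lies at the very end of the fingers, on their centre line; the grasp point (between the pads) lies 19 mm behind it; z points along the fingers, y is the line along which they close (so a half turn about z gives the same grasp; the last joint's range is limited). The gripper opens to 88 mm and grips with 3 to 60 N. Pads are 18 mm wide; open, the fingers measure 123 mm over their backs; the gripper's body (75 mm by 187 mm) begins 45 mm behind the grasp point.
Start: joints at [70.749, 39.483, -11.15, 89.685, 9.013, 51.709, -12.324], TCP at [225.923, -582.763, 238.743] pointing down, gripper open.
Joint ranges: [-172.22, 172.22], [-26.19, 119.32], [-84.43, 86.54], [7.71, 146.69], [-57.33, 237.33], [2.42, 119.75], [-152.13, 152.13]. Speed limits (degrees/s): [147.25, 147.25, 180, 180, 180, 180, 180].

### API

Orientations are given as [roll, pitch, yaw] about the fixed x, y, z axes, in that order (R = Rz(yaw) Ry(pitch) Rx(roll)).
In Python, from cell import manip gives the robot as it stands. Calls block until the motion is done:
- manip.move_pose(position, orientation): joint-space move of the TCP to a pose.
- manip.move_straight(position, orientation=None, velocity=150, f_stop=None): straight line of the TCP; orientation=None keeps the orientation; velocity is the mean speed in mm/s. With f_stop (N) it stops when the force on the tool has changed by that much, and returns True; else False.
- manip.movej(angles): joint-space move.
- manip.move_gripper(opening, grasp_force=None): finger opening in mm; grasp_force is the grip in N (None keeps the last); returns when the fingers have stopped.
- manip.dwell(seconds).
- manip.inverse_kinematics(position, orientation): joint angles nearest the present ones, or None.
- manip.sense(): the state.
- manip.grab_frame(name): name is "side" or "top" or "wrist"; returns a dict with "pixels" (384x512x3 uint8, blue, green, red), "depth" (384x512 float32, mm along the optical axis (not along the pixel's ray), 0 where there is no reading), "mtx" (3x3 intrinsics, pixels), "k1" (the pictures are not rectified: a ray, as slopes to the right and down, at radius r is drawn at 1 + k1 r^2 times it, then the intrinsics apply), "origin" and "orientation" of the camera in the world; the wrist camera has in their place "tool_from_camera" (4x4, takes a point from camera to tool coordinates, whose origin is the TCP and whose axes are the flange's). Camera axes: x right, y down, z forward; pixel columns grow to the right and rows downward; lengths in mm; the calibration is good to about 2 mm. A picture is of the moment at which its call begins: read the wrist's pose just before it.
A pose or a line that the arm cannot do raises manip.IKError and nothing moves.
- manip.sign_off(): hands the job in; it is judged then, once.
The state is a dict: "time": time; "q": joint angles; "qd": joint speeds; "joint_torque": joint torques, N m; "position": TCP position; "eef_rot": TCP orientation; "ft_force": force on the tool from outside, world axes, zero at the start; "ft_torque": the same for the moment, N m; "width": finger opening in mm; "grasp_force": force on a finger pad.
Only numpy, scipy, OpenCV 4.12 (cv2) and the standard library are available. Lean on these libraries where they do the work, as an engineer would, in place of code of your own. Each camera call takes 0.05 s, during which the arm holds its last target. There are 200 camera calls.

## Working session

There is one attempt and no reset: what is moved stays moved. The work goes in short steps, each a Python script; the robot and the scene stay as the last script left them, time stands still between calls to the robot, and variables do not carry over. Pictures are saved under pics/ and viewed, at most 10 in all, crops included, and the job is handed in when it is done.

```bash
mkdir -p pics; ls; cat > h.py <<'E'
import numpy as np, cv2
from scipy.spatial.transform import Rotation as R
from cell import manip
def cam(name):
    s=manip.sense(); f=manip.grab_frame(name)
    if name=="wrist":
        T=np.eye(4); T[:3,:3]=R.from_euler('xyz',s['eef_rot'],degrees=True).as_matrix(); T[:3,3]=s['position']
        T=T@np.array(f['tool_from_camera']); f['Rm'],f['o']=T[:3,:3],T[:3,3]
    else:
        o=np.array(f['orientation'],float)
        f['Rm']=o if o.shape==(3,3) else R.from_euler('xyz',o,degrees=True).as_matrix(); f['o']=np.array(f['origin'],float)
    return f
def rays(f,uv):
    K=np.array(f['mtx'],float); d=(np.atleast_2d(uv).astype(float)-K[[0,1],2])/K[[0,1],[0,1]]
    p=d.copy()
    for _ in range(10): p=d/(1+f['k1']*(p**2).sum(1,keepdims=True))
    return np.c_[p,np.ones(len(p))]
def onplane(f,uv,z):
    r=rays(f,uv)@f['Rm'].T
    return f['o']+r*((z-f['o'][2])/r[:,2])[:,None]
def bydepth(f,uv):
    uv=np.atleast_2d(uv).astype(int); d=f['depth'][uv[:,1],uv[:,0]]
    return f['o']+(rays(f,uv)*d[:,None])@f['Rm'].T
E
python3 - <<'E'
from h import *
print({k:np.round(v,2) if k!='x' else v for k,v in manip.sense().items()})
a=cam('top');b=cam('side')
for f in(a,b): print(f['o'],f['orientation'],f['k1'],f['mtx'])
cv2.imwrite('pics/top.png',a['pixels']);cv2.imwrite('pics/side.png',b['pixels'])
E
```

```text
pics
{'time': np.float64(0.0), 'q': array([ 70.75,  39.53, -11.14,  89.74,   9.01,  51.71, -12.32]), 'qd': array([-0.  , -0.08, -0.05,  0.07, -0.08, -0.04,  0.02]), 'joint_torque': array([ 0.000e+00, -5.276e+01, -1.270e+00, -1.534e+01, -5.000e-02,
        1.000e-02,  0.000e+00]), 'position': array([ 225.58, -582.21,  237.92]), 'eef_rot': array([-1.799e+02,  1.000e-02,  2.119e+01]), 'ft_force': array([-0.09,  0.39, -0.01]), 'ft_torque': array([ 0.04, -0.03,  0.05]), 'grasp_force': np.float64(0.0), 'width': np.float64(88.15)}
[ 448.08585391   27.16760443 1090.8721131 ] [-171.19148454    0.80460515  -91.08239567] 0.028577326211527376 [[447.96424273   0.         260.50217327]
 [  0.         447.96424273 183.88000188]
 [  0.           0.           1.        ]]
[407.20610335 919.93858204 723.76594266] [-124.57953544   -0.6986007  -165.33087758] -0.17143114453377054 [[469.67485661   0.         254.64044981]
 [  0.         469.67485661 180.08220725]
 [  0.           0.           1.        ]]
```

View pics/top.png

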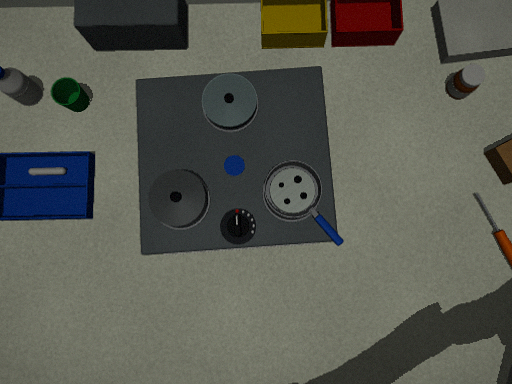

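View pics/side.png

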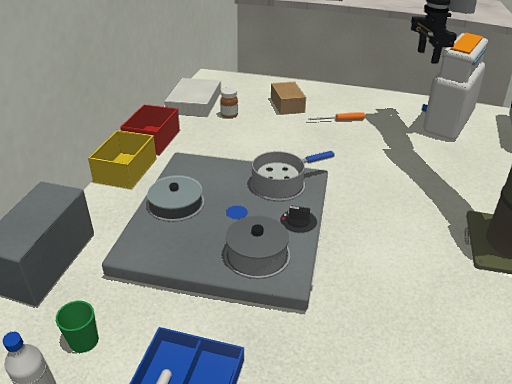

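The pan is in the right front place (292,190), with its handle tip at about (341,243). The spot is at (234,165), the dial at (238,226), the pot at (176,197) and the low pan at (229,98).

```bash
python3 - <<'E'
from h import *
f=cam('top'); im=f['pixels']; hsv=cv2.cvtColor(im,cv2.COLOR_BGR2HSV)
blue=cv2.inRange(hsv,(100,130,50),(130,255,255))
n,l,st,c=cv2.connectedComponentsWithStats(blue)
for i in range(1,n):
    if st[i,4]>40: print('blue',st[i],c[i].round(1))
def near(p,m):
    return min((i for i in range(1,n) if st[i,4]>40),key=lambda i:np.hypot(*(c[i]-p)))
si=near((234,165),0); hi=near((328,228),0)
spot=onplane(f,c[si],45)[0]; print('spot',spot)
P=np.argwhere(l==hi)[:,::-1]
W=onplane(f,P,105)[:,:2]; D=bydepth(f,P); print('h depth z',np.percentile(D[:,2],[10,50,90]))
m=W.mean(0); u=np.linalg.svd(W-m,full_matrices=False)[2][0]; t=(W-m)@u; print('handle mid',m,'dir',u,'len',np.percentile(t,[0,100]))
# warmer outline
sat=hsv[...,1]; gray=cv2.inRange(hsv,(0,0,40),(180,255,110))
b,g,r=[im[...,k].astype(int) for k in range(3)]
mask=((b>=r)&(im.max(2)<140)).astype(np.uint8)*255
mask=cv2.morphologyEx(mask,cv2.MORPH_OPEN,np.ones((3,3)))
n2,l2,s2,c2=cv2.connectedComponentsWithStats(mask)
i=l2[215,200]; print('warm px',im[215,210],im[300,150],s2[i])
cn=max(cv2.findContours((l2==i).astype(np.uint8),0,2)[0],key=cv2.contourArea)
ap=cv2.approxPolyDP(cv2.convexHull(cn),8,True)[:,0]; print(ap)
C=onplane(f,ap,45)[:,:2]; print(C.round(1)); rc=cv2.minAreaRect(onplane(f,cv2.convexHull(cn)[:,0],45)[:,:2].astype(np.float32)); print(rc)
# circles & knobs
dark=(im.max(2)<32).astype(np.uint8)
n3,l3,s3,c3=cv2.connectedComponentsWithStats(dark)
for i in range(1,n3):
    if s3[i,4]>25 and 130<c3[i][0]<340 and 60<c3[i][1]<260: print('dark',s3[i],c3[i],*[onplane(f,c3[i],z)[0][:2].round(1) for z in(53,105)])
big=cv2.resize(im[140:260,150:350],None,fx=4,fy=4,interpolation=cv2.INTER_CUBIC); cv2.imwrite('pics/crop.png',big)
E
```

```text
blue [   0  151   89   69 4852] [ 45.5 186.8]
blue [224 155  21  21 345] [233.9 165. ]
blue [315 214  28  32 283] [328.6 229.4]
spot [657.15458778 101.33201451  45.        ]
h depth z [101.62679205 104.32643663 106.80879239]
handle mid [ 497.26350876 -108.85825477] dir [-0.7737112  -0.63353846] len [-38.83879819  39.11933006]
warm px [59 61 57] [100 116 112] [  136    67   207   187 28933]
[[320  67]
 [342 242]
 [142 253]
 [136  80]]
[[ 897.2 -112.5]
 [ 470.8 -146.7]
 [ 454.6  315.6]
 [ 874.5  339.1]]
((670.9552001953125, 96.18583679199219), (436.9846496582031, 466.2564392089844), 2.8857529163360596)
dark [224  93  10  10  75] [228.45333333  97.73333333] [821.4 112.2] [802.7 107.9]
dark [212 106  45  24 119] [236.57142857 123.29411765] [757.2  93.2] [741.7  89.9]
dark [267 163  22  18  49] [277.18367347 168.85714286] [644.2  -1.3] [6.343e+02 2.000e-01]
dark [292 162  29  42 144] [311.76388889 177.90972222] [620.8 -81.8] [612.2 -76.3]
dark [189 171  18  14  32] [197.28125 175.9375 ] [631.2 187.2] [622.1 179.2]
dark [294 176   8   7  40] [297.25 179.  ] [618.9 -47.7] [610.4 -43.9]
dark [188 183  20  43 121] [202.08264463 206.01652893] [559.9 175.8] [554.3 168.3]
dark [170 191  12  11 107] [175.36448598 196.11214953] [584.4 238.3] [577.6 227.8]
dark [300 193   7   6  31] [303.16129032 195.19354839] [580.4 -60.3] [573.8 -55.9]
dark [220 209  36  35 896] [236.9453125 226.609375 ] [510.4  95. ] [507.3  91.6]
```

View pics/crop.png

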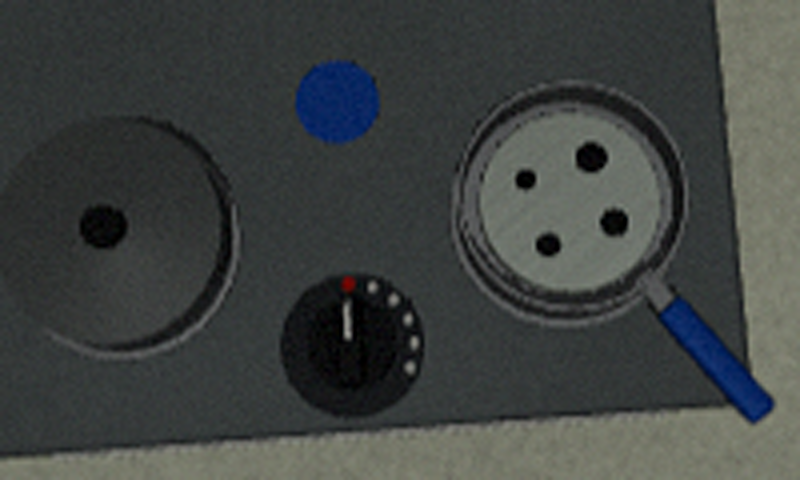

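Spot, low-pan knob and warmer edge all give a yaw of about 3°. That puts the pan axis at (589.1, -32.4), and the handle's own line passes within 1 mm of it. I'll check reach along the arc with the tool yaw following the handle.

```bash
cat >> h.py <<'E'
C=np.array([589.1,-32.4]); SPOT=np.array([657.2,101.3]); YAW=3.0; DIAL=np.array([512.4,93.7])
def at(phi,r=125): return C+r*np.array([np.cos(np.radians(phi)),np.sin(np.radians(phi))])
E
python3 - <<'E'
from h import *
for off in(0,-180):
  for phi in [219.3,190,160,130,100,63]:
    q=manip.inverse_kinematics([*at(phi),88],[180,0,phi+off]); print(off,phi,None if q is None else np.round(q))
for y in range(-180,180,30):
    q=manip.inverse_kinematics([*DIAL,63],[180,0,y]); print('dial',y,None if q is None else np.round(q))
E
```

```text
0 219.3 [ 45.  65. -72. 116.  73.  64.  67.]
0 190 [ 23.  48. -36. 122.  60.  30.  40.]
0 160 [  8.  46. -25. 122.  51.  23.  12.]
0 130 [  0.  47. -21. 115.  38.  25. -10.]
0 100 [ -3.  49. -18. 105.  28.  31. -30.]
0 63 [ -4.  53. -13.  91.  17.  38. -52.]
-180 219.3 [ 11.  45.  -6. 117.  15.  18. -58.]
-180 190 [  1.  44.  -0. 123.   1.  12. -80.]
-180 160 [ -10.   45.    5.  123.  -14.   13. -102.]
-180 130 [ -20.   47.   13.  117.  -28.   20. -125.]
-180 100 [ -28.   51.   25.  106.  -39.   31. -147.]
-180 63 [ 21.  70. -72.  90.  69.  73.  90.]
dial -180 [  1.  51. -28. 114.  51.  28.  25.]
dial -150 [ 12.  56. -48. 114.  66.  43.  42.]
dial -120 [ 21.  69. -72. 113.  76.  66.  65.]
dial -90 [ -29.   52.   24.  116.  -52.   23. -144.]
dial -60 [ -24.   50.   14.  116.  -35.   19. -131.]
dial -30 [ -21.   49.    9.  115.  -23.   17. -113.]
dial 0 [-18.  49.   4. 115. -12.  16. -94.]
dial 30 [-15.  49.   0. 115.  -0.  16. -75.]
dial 60 [-13.  48.  -4. 115.  11.  17. -57.]
dial 90 [-10.  49.  -9. 115.  23.  18. -38.]
dial 120 [ -6.  49. -15. 115.  34.  21. -19.]
dial 150 [ -2.  50. -22. 114.  44.  24.   2.]
```

```bash
python3 - <<'E'
from h import *
manip.move_pose([*at(219.3),190],[180,0,219.3])
manip.move_gripper(50,10)
f=cam('wrist'); s=manip.sense(); print(s['time'],s['position'],s['eef_rot'])
im=f['pixels']; cv2.imwrite('pics/w1.png',im)
m=cv2.inRange(cv2.cvtColor(im,cv2.COLOR_BGR2HSV),(100,130,50),(130,255,255))
n,l,st,c=cv2.connectedComponentsWithStats(m)
for i in range(1,n):
  if st[i,4]>80:
    P=np.argwhere(l==i)[:,::-1]; W=onplane(f,P,105)[:,:2]; mm=W.mean(0); u=np.linalg.svd(W-mm,full_matrices=False)[2][0]
    D=bydepth(f,P); print(st[i],mm,u,np.ptp((W-mm)@u),'z',np.median(D[:,2]))
E
```

```text
2.8667 [ 492.36983352 -111.55559533  189.99814663] [ 1.79998654e+02  1.74547994e-06 -1.40700276e+02]
[ 241  155   21   84 1585] [ 494.50577858 -112.10233898] [0.76470924 0.64437549] 78.17886926082572 z 103.8386259689538
```

View pics/w1.png

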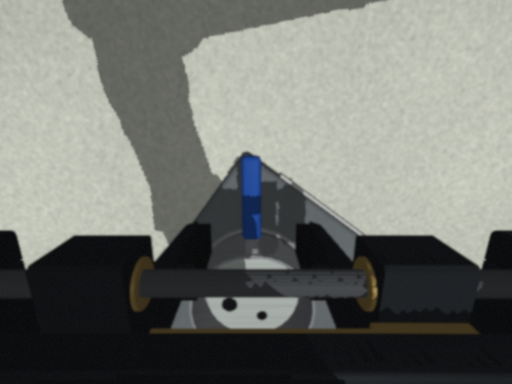

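The handle lies within 2 mm of the finger centre line, its blue grip centred at pixel (251,197). I'll lower the open fingers around it, narrow them to a loose cage and swing.

```bash
python3 - <<'E'
from h import *
print('stop',manip.move_straight([*at(219.8),89],[180,0,219.8],velocity=80,f_stop=6))
s=manip.sense(); print(s['position'])
if s['position'][2]<91:
  manip.move_gripper(25,5); s=manip.sense(); print(s['width'],s['ft_force'])
  for phi in np.linspace(219.8,62.0,14)[1:]:
    st=manip.move_straight([*at(phi),89],[180,0,phi],velocity=75,f_stop=12)
    s=manip.sense(); print(round(phi),st,s['position'].round(1) if hasattr(s['position'],'round') else s['position'],np.round(s['ft_force'],1),round(s['time'],1))
    if st: break
f=cam('top'); cv2.imwrite('pics/t2.png',f['pixels'])
E
```

```text
stop False
[ 493.39454387 -112.34627783   89.46324227]
25.160789157727585 [0.21026339 0.1892722  0.25501751]
208 False [478.6 -90.6  89. ] [ 0.8  0.3 -0.3] 5.3
196 False [469.  -66.3  88.9] [-0.5 -0.  -0.8] 5.8
183 False [464.6 -40.3  88.9] [0.6 0.1 0.3] 6.3
171 False [465.7 -14.   88.9] [-0.7 -0.3 -0.7] 6.8
159 False [472.3  11.5  88.9] [-0.4 -0.3  0.8] 7.3
147 False [484.1  35.   88.9] [-1.   0.2  0. ] 7.8
135 False [500.6  55.6  88.9] [-0.4  0.5  0.8] 8.3
123 False [521.1  72.3  88.9] [-0.4 -0.4  0. ] 8.8
111 False [544.7  84.3  88.9] [-0.5  0.2  0.7] 9.3
98 False [570.3  91.1  89. ] [-0.4 -1.5  0.1] 9.8
86 False [596.7  92.3  89. ] [-0.  -0.1 -0.1] 10.3
74 False [622.7  87.9  89. ] [-0.4 -0.2 -0.3] 10.8
62 False [647.3  78.2  89. ] [0.  0.4 1. ] 11.3
```

View pics/t2.png

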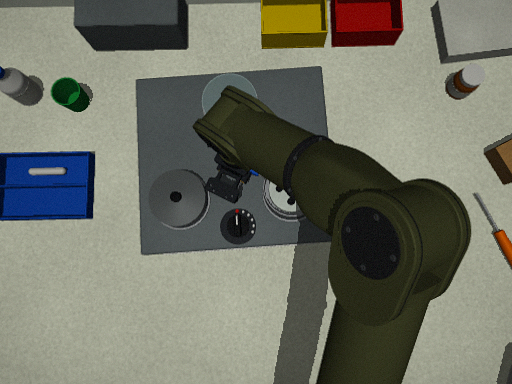

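The arm covers the handle, but the gripper is at the spot. I'll open, lift, and look from above.

```bash
python3 - <<'E'
from h import *
manip.move_gripper(50)
manip.move_straight([*at(62),240],velocity=150)
manip.move_pose([480,94,240],[180,0,183])
f=cam('wrist'); g=cam('top'); s=manip.sense(); print(s['time'])
cv2.imwrite('pics/w3.png',np.hstack([cv2.resize(x['pixels'],(400,300)) for x in(f,g)]))
for n_,x in(('w',f),('t',g)):
  m=cv2.inRange(cv2.cvtColor(x['pixels'],cv2.COLOR_BGR2HSV),(100,130,40),(130,255,255)); n,l,st,c=cv2.connectedComponentsWithStats(m)
  for i in range(1,n):
    if st[i,4]>40:
      P=np.argwhere(l==i)[:,::-1]; W=onplane(x,P,105)[:,:2]; mm=W.mean(0); u=np.linalg.svd(W-mm,full_matrices=False)[2][0]
      print(n_,st[i],mm,np.degrees(np.arctan2(u[1],u[0])),np.ptp((W-mm)@u),'far',np.max(np.hypot(*(W-C).T)))
E
```

```text
14.5583
w [472 218  40  50 737] [529.94900958 364.79027314] -13.723394567869784 63.57710541522174 far 424.96257874293826
w [203 297  62  29 973] [639.68846226  83.09929964] 74.2893442694598 77.06348604742381 far 159.7584534328869
t [   0  152   92   68 5378] [606.45613617 516.79046703] -91.88309956753857 205.0547115780012 far 661.5971306205861
t [224 155  36  21 475] [642.651245    86.26175865] 74.28607367277824 81.90713727318837 far 164.3185173896743
```

View pics/w3.png

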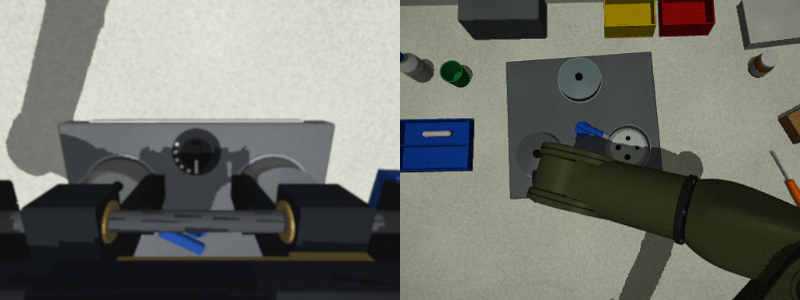

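The handle lies across the spot in the top view (right half, 583,130). I'll separate the two by depth to get the handle's angle.

```bash
python3 - <<'E'
from h import *
manip.move_pose([470,250,260],[180,0,183]) if False else None
g=cam('top'); x=g
m=cv2.inRange(cv2.cvtColor(x['pixels'],cv2.COLOR_BGR2HSV),(100,130,40),(130,255,255)); m[:,:150]=0
P=np.argwhere(m>0)[:,::-1]; D=bydepth(x,P); h=D[:,2]>85
W=onplane(x,P[h],105)[:,:2]; mm=W.mean(0); u=np.linalg.svd(W-mm,full_matrices=False)[2][0]; t=(W-mm)@u
print(h.sum(),(~h).sum(),mm,np.degrees(np.arctan2(u[1],u[0])),t.min(),t.max())
u=u if u[1]>0 else -u; t=(W-mm)@u
end=mm+u*(t.max()-10); print('end',end,'spot',SPOT,'axis',mm-u*120)
im=cv2.resize(x['pixels'][90:260,130:350],None,fx=3.5,fy=3.5,interpolation=cv2.INTER_CUBIC); cv2.imwrite('pics/c4.png',im)
E
```

```text
281 197 [644.75578832  76.9190632 ] -116.31969072932174 -39.26090845230408 39.620038425475485
end [657.72946821 103.14661348] spot [657.2 101.3] axis [591.55027731 -30.64102977]
```

View pics/c4.png

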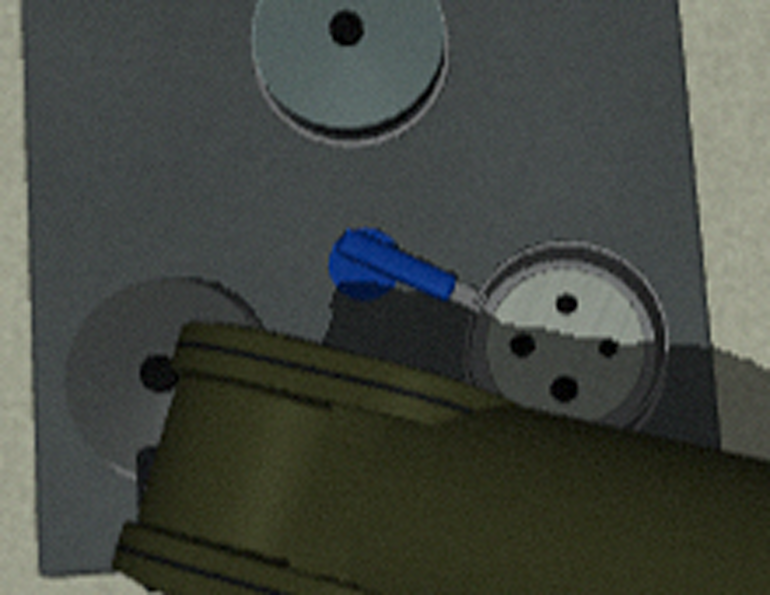

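The handle end is at (657.7, 103.1), within 2 mm of the spot, and the pan is still seated in its ring. Next is the dial.

```bash
python3 - <<'E'
from h import *
manip.move_pose([*DIAL,150],[180,0,183])
manip.move_gripper(40,8)
print('stop',manip.move_straight([*DIAL,58],velocity=60,f_stop=6)); s=manip.sense(); print(s['position'],s['ft_force'])
if s['position'][2]<62:
  manip.move_gripper(5,8); s=manip.sense(); print(s['width'],s['grasp_force'],np.round(s['ft_force'],1))
  for y in np.linspace(183,183-70,8)[1:]:
    manip.move_pose([*DIAL,58],[180,0,y]); s=manip.sense(); print(round(y),np.round(s['ft_force'],1),np.round(s['ft_torque'],3),round(s['width'],1),round(s['time'],1))
E
```

```text
stop False
[512.59620456  93.79090912  58.32731076] [-0.29701303  0.01602858  0.22349742]
13.829417144801264 8.000025766377803 [-0.3 -1.9  1.3]
173 [-0.1 -2.6  3. ] [-0.572 -0.108  0.013] 13.6 17.9
163 [-0.1 -4.2  4.7] [-0.897 -0.099 -0.014] 13.9 18.2
153 [-0.  -5.7  5.2] [-1.055  0.029  0.056] 13.9 18.5
143 [-0.2 -5.5  6.8] [-1.175  0.022 -0.103] 13.9 18.8
133 [-1.1 -5.7  6. ] [-1.205  0.033  0.012] 14.0 19.0
123 [-1.1 -5.2  5.4] [-1.184  0.078 -0.027] 14.0 19.3
113 [-2.2 -6.2  6. ] [-1.243  0.142  0.035] 14.1 19.6
```

Dial turned without trouble. I'll let go, open enough to clear the bar, lift straight up, move clear and check.

```bash
python3 - <<'E'
from h import *
manip.move_gripper(40); manip.dwell(.3)
manip.move_straight([*DIAL,240],velocity=120)
manip.move_pose([350,-430,260],[180,0,100])
g=cam('top'); x=g
m=cv2.inRange(cv2.cvtColor(x['pixels'],cv2.COLOR_BGR2HSV),(100,130,40),(130,255,255)); m[:,:150]=0
P=np.argwhere(m>0)[:,::-1]; D=bydepth(x,P); h=D[:,2]>85
W=onplane(x,P[h],105)[:,:2]; mm=W.mean(0); u=np.linalg.svd(W-mm,full_matrices=False)[2][0]; u=u if u[1]>0 else -u
print('end',mm+u*(((W-mm)@u).max()-10),manip.sense()['time'])
a=cv2.resize(x['pixels'][60:260,130:340],None,fx=2,fy=2,interpolation=cv2.INTER_CUBIC)
b=cv2.resize(x['pixels'][200:250,212:262],(370,400),interpolation=cv2.INTER_CUBIC)
cv2.imwrite('pics/f5.png',np.hstack([a[:400],b]))
E
```

```text
end [657.66840942 103.16425807] 24.1583
```

View pics/f5.png

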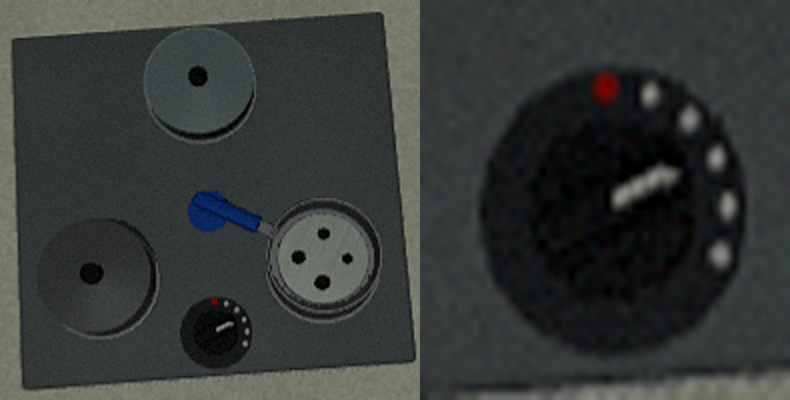

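The pointer at (682,172) in the dial crop sits about 68° clockwise, toward the third white dot (717,158). The handle end is over the spot and both other pans are where they were, so I'm handing in.

```bash
python3 -c "
from cell import manip
print(manip.sign_off())"
```

```text
the job is handed in; nothing more can be done
None
```

The job is handed in: the handle end is within about 2 mm of the blue spot's centre with the pan seated in its ring, the dial is at the third white dot, and the other two pans look undisturbed, with about 24 s on the robot's clock at the last check.

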